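# Turn the barrel flat side up and lock it

### The arm

A 6-joint arm with a two-finger parallel gripper is mounted at the origin on the work surface. World frame = base frame: x ahead of the robot, y to its left, z up, the work surface at z = 0. Lengths are in m, angles in rad, forces in N, time in s.
With the tool pointing down it reaches from about 0.325 to 0.925 m from the base axis. Payload 3.1 kg.
Tool frame: the origin (TCP) lies midway between the tips of the shut fingers; the grasp point (between the pads) lies 19 mm behind it; z points along the fingers, y is the line along which they close (so a half turn about z gives the same grasp; the last joint's range is limited). The gripper opens to 85 mm and grips with 20 to 120 N. Pads are 22 mm wide; open, the fingers measure 114 mm over their backs; the gripper's body (76 mm by 85 mm) begins 54 mm behind the grasp point. The pads swing forward as they close: fully open they stand 13 mm farther back than shut.
Start: joints at [1.004, 0.217, 1.613, -0, 1.311, -0.112], TCP at [0.275, 0.561, 0.231] pointing down, gripper open.
Joint ranges: [-2.75, 2.75], [-0.78, 2.1], [0.31, 2.55], [-1.13, 4.27], [0.13, 2.63], [-2.58, 2.58]. Speed limits (rad/s): [2.79, 2.79, 3.14, 3.14, 3.14, 3.14].

### API

Orientations are given as a unit quaternion [w, x, y, z].
In Python, from rig import env gives the robot as it stands.
- The arm moves only by the shell command python3 drive.py 'ROWS' [FORCE]. ROWS is a JSON list of rows, 1 to 12 of them, each of 7 numbers: a rotation vector rx, ry, rz in rad, then dx, dy, dz in m, then the finger opening in m; each row shifts and turns the commanded pose from where the row before left it, along the tool's axes as they then stand; what a row does not reach is not made up. A row lasts 1/10 s, in which the tool goes at most 0.05 m and 0.15 rad, less where a joint would pass 70% of its speed; a pose out of reach is approached as far as the arm can. The fingers move at their own pace and stop on an object; FORCE is the grip in N (left out, the last holds). Time passes only in rows, so rows that do not move let the fingers close. It prints the time, the measured TCP pose, the force, the opening and the grip force at its end. Input that does not fit is refused with a message, and nothing moves.
- env.get_obs(): the state, without advancing time (a new reading comes with each control period).
- env.get_image(name): name is "scene" or "top" or "wrist"; returns the picture (420x560x3 uint8, red, green, blue); there is no depth.
- env.camera_model(name): a dict with "fx", "fy", "cx", "cy" (pixels), "extrinsics" (4x4, takes a point from camera to world coordinates); the wrist camera has in their place "mount" (4x4, takes a point from camera to tool coordinates, whose origin is the TCP and whose axes are the flange's). Camera axes: x right, y up, looking along -z (the intrinsics and any distortion apply to the point x, -y, -z); pixel columns grow to the right and rows downward; lengths in m; the calibration is good to about 2 mm. A picture is of the moment at which its call begins: read the wrist's pose just before it. camera_model takes no time and is no camera call.
- env.hand_in(): hands the job in; it is judged then, once.
The state is a dict: "time": time; "qpos": joint angles; "dq": joint speeds; "tau": joint torques, N m; "tool_pos": TCP position; "ee_rot": TCP orientation; "contact_force": force on the tool from outside, world axes, zero at the start; "moment": the same for the moment, N m; "grip_width": finger opening in m; "finger_force": force on a finger pad.
Only numpy, scipy, OpenCV 4.12 (cv2) and the standard library are available. Lean on these libraries where they do the work, as an engineer would, in place of code of your own. Each camera call takes 0.05 s, during which the arm holds its last target. There are 200 camera calls.

### The job

The steel nozzle barrel of the tester has been put back with its milled flat somewhere underneath. Feel for the flat, turn the barrel in its bearings until the flat faces straight up, then close the red-knobbed keeper fully home on it and let go, leaving the other things on the bench undisturbed.

Things in the scene. Friction and masses are not known exactly. Their poses are not given: they have to be found in the camera images.
- tester: Test instrument fixed on the bench: aluminium base plate 780 x 220 mm (top 30 mm up), white cabinet 300 mm high, nozzle barrel out of its side, pedestal, upright clear target plate 270 mm high. Origin on the bench under the barrel's axis; y runs along the barrel to the cabinet (its face at y +210 mm, the target plate at y -285), z up, x away from the operator.
- barrel_grip (a point): Point on the level steel barrel's axis, 150 mm above the bench, mid free length (y +75 in the tester, free from -20 to +140); tester's axes, not turning with the barrel. Barrel 48 mm across the round, 39 across the flat, which runs its whole length, 37 mm wide, 15 mm from the axis; at first it faces down, over 10 degrees below level. Turns endlessly against 0.5 N m, stays put.
- keeper_hinge (a point): Centre of the keeper's hinge pin, parallel to the barrel, on the far (+x) side of the pedestal, x +42, y -50 in the tester, 171 mm above the bench. The pedestal (100 mm in x, 50 mm in y, cheeks 161 mm high) carries the barrel there. Axes as the tester's. A hard pinch on the edge of the flat can swing the barrel; a light one does not.
- keeper_knob (a point): Centre of the red ball knob, 28 mm diameter, at the keeper's free end, 107 mm from the hinge pin. Keeper: steel strap 26 mm wide, 9 mm thick; closed, it lies level over the barrel from the hinge towards the operator, the knob 65 mm short of the barrel's axis, 177 mm above the bench (5.5 mm above the pin).
- keeper (a joint): Keeper angle, rad: 0 closed with its 20 mm wide pad lying on the barrel's flat; about 0.23 if it lands on the round; 1.65 to 1.95 standing open at the start. It grows as the knob goes up and over, away from the operator. A stiff hinge: it stays where it is left (about 2 N at the knob moves it).
- beaker: Glass beaker, 68 mm diameter, 85 mm high, on the base plate beyond the nozzle. Origin at its underside.
- hex_key: Black L-shaped hex key, 100 x 32 mm, 6 mm thick, lying on the near edge of the base plate. Origin under the middle of its long arm (along x).
- clip: Steel spring clip, 50 mm wide, 22 mm high, on the far edge of the base plate. Origin at its underside.
- funnel: Steel funnel on a brass valve foot, 68 mm wide, 90 mm high, standing on the bench to the right. Origin at its underside.
- pen: Black pen, 140 mm, on the green mat at the right. Origin under its middle.
- flask: White bottle with red cap, 68 mm diameter, 170 mm high, at the left. Origin at its underside.
- jar: Amber jar with blue lid, 72 mm diameter, 90 mm high, on the base plate behind the beaker. Origin at its underside.

How it is judged:
By the outcome, as a careful person would: the job done as asked, in the order asked, and still so for the second after the job is handed in, with the robot touching nothing.
It also fails if it takes over 69 s, if anything falls off the work surface, if the arm or the gripper's body presses on something with over 40 N, if the wrist force passes 120 N, or if a joint passes its speed limit or range.

## Working session

There is one attempt and no reset: what is moved stays moved. The work goes in short steps, Python scripts to look and compute and a shell command to move; the robot and the scene stay as the last step left them, time stands still between calls to the robot, and variables do not carry over. Pictures are saved under pics/ and viewed, at most 10 in all, crops included, and the job is handed in when it is done.

```bash
ls; mkdir -p pics; python3 - <<'E'
from rig import env
import cv2,numpy as np
o=env.get_obs(); print({k:np.round(v,3) for k,v in o.items()})
for n in ("scene","top"):
    cv2.imwrite(f"pics/{n}0.png",env.get_image(n)[:,:,::-1]); m=env.camera_model(n); print(n,m)
print(env.camera_model("wrist"))
E
```

```text
drive.py
pics
rig.py
{'time': np.float64(0.0), 'qpos': array([ 1.004,  0.218,  1.615,  0.   ,  1.311, -0.112]), 'dq': array([-0.   , -0.   , -0.001, -0.001,  0.001, -0.001]), 'tau': array([ 2.0000e-03, -3.9684e+01, -3.0386e+01,  0.0000e+00,  1.0000e-02,
       -0.0000e+00]), 'tool_pos': array([0.274, 0.561, 0.23 ]), 'ee_rot': array([-0.   ,  0.225,  0.974, -0.001]), 'contact_force': array([-0.365, -0.34 ,  0.324]), 'moment': array([0.005, 0.012, 0.041]), 'finger_force': np.float64(0.0), 'grip_width': np.float64(0.085)}
scene {'fx': 511.46875789850304, 'fy': 511.46875789850304, 'cx': 273.8819023846919, 'cy': 210.91515150224893, 'extrinsics': array([[-0.80258039, -0.41155144,  0.43184503,  1.19451755],
       [ 0.59654073, -0.55607904,  0.57871863,  0.91022563],
       [ 0.00196748,  0.72208137,  0.69180533,  1.19397835],
       [ 0.        ,  0.        ,  0.        ,  1.        ]])}
top {'fx': 437.90561403253406, 'fy': 437.90561403253406, 'cx': 274.2531141298885, 'cy': 209.27578628143334, 'extrinsics': array([[ 0.00290232,  0.98668581, -0.1626121 ,  0.28016209],
       [-0.99999237,  0.00328862,  0.00210647,  0.04359227],
       [ 0.0026132 ,  0.16260474,  0.98668783,  1.61234978],
       [ 0.        ,  0.        ,  0.        ,  1.        ]])}
{'fx': 321.8602882383224, 'fy': 321.8602882383224, 'cx': 280.5668650445501, 'cy': 204.2428288092248, 'mount': array([[-2.68147870e-04,  9.61817285e-01,  2.73692234e-01,
         6.76502634e-02],
       [ 9.99999898e-01,  3.57650432e-04, -2.77123410e-04,
        -5.05660162e-04],
       [-3.64428231e-04,  2.73692132e-01, -9.61817282e-01,
        -1.43994791e-01],
       [ 0.00000000e+00,  0.00000000e+00,  0.00000000e+00,
         1.00000000e+00]])}
```

View pics/scene0.png

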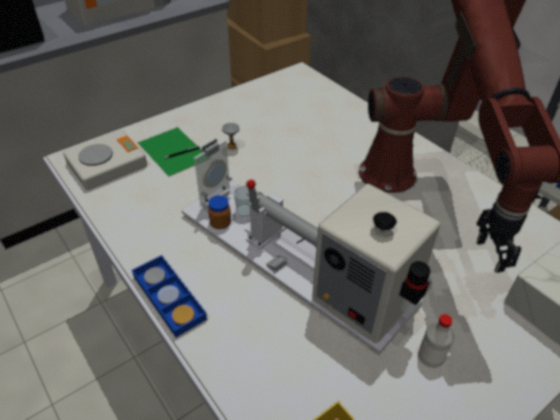

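View pics/top0.png

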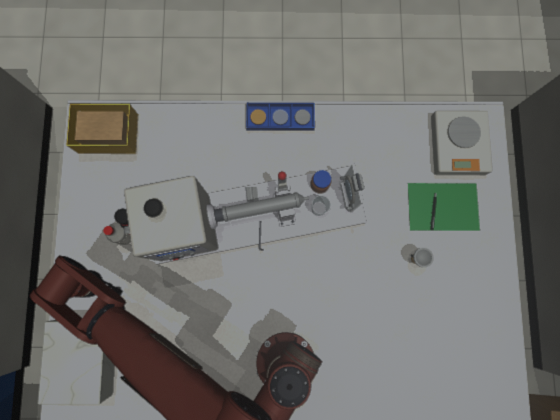

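The top view has the barrel running from the cabinet at about (215,215) to (300,200). The red knob of the open keeper is at (282,175) and the pedestal is below it. I'll zoom in on this to measure the barrel axis.

```bash
python3 - <<'E'
import cv2
a=cv2.imread("pics/top0.png")[155:275,200:370]
cv2.imwrite("pics/crop0.png",cv2.resize(a,None,fx=4.7,fy=4.7,interpolation=cv2.INTER_CUBIC))
E
```

```text
(no output)
```

View pics/crop0.png

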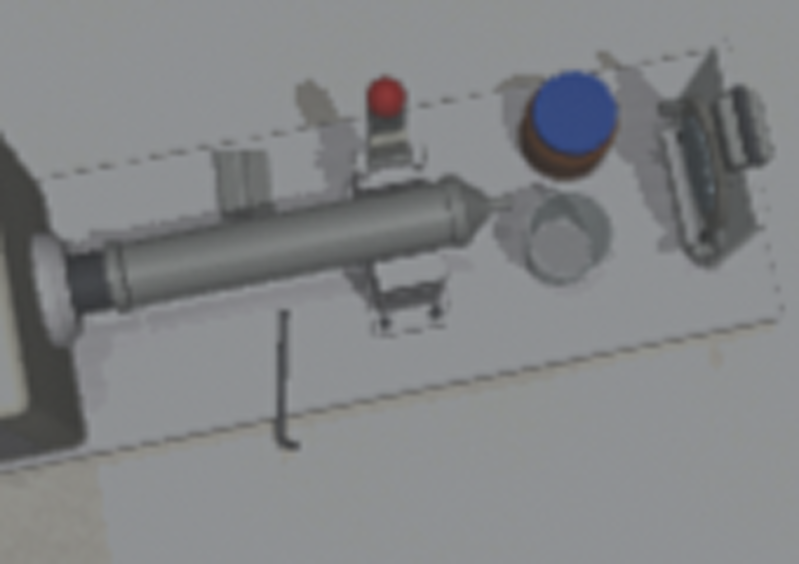

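```bash
cat > h.py <<'E'
from rig import env
import cv2,numpy as np
def ray(n,u,v):
    m=env.camera_model(n);E=m["extrinsics"]
    d=E[:3,:3]@np.array([(u-m["cx"])/m["fx"],-(v-m["cy"])/m["fy"],-1.]);return E[:3,3],d
def plane(n,u,v,z):
    o,d=ray(n,u,v);return o+d*(z-o[2])/d[2]
def tri(a,b):
    A=np.c_[a[1],-b[1]];s=np.linalg.lstsq(A,b[0]-a[0],rcond=None)[0]
    p,q=a[0]+a[1]*s[0],b[0]+b[1]*s[1];return (p+q)/2,np.linalg.norm(p-q)
E
python3 - <<'E'
from h import *
c=lambda x,y:(200+(x+.5)/4.7-.5,155+(y+.5)/4.7-.5)
def red(f,box):
    im=cv2.imread(f);h=cv2.cvtColor(im,cv2.COLOR_BGR2HSV)
    m=((h[...,0]<8)|(h[...,0]>172))&(h[...,1]>140)&(h[...,2]>60)
    k=np.zeros_like(m);x0,y0,x1,y1=box;k[y0:y1,x0:x1]=1
    v,u=np.nonzero(m&k);return u.mean(),v.mean(),len(u),np.ptp(u)+1,np.ptp(v)+1
t=red("pics/top0.png",(270,160,295,190));s=red("pics/scene0.png",(240,172,262,195));print(t,s)
K,e=tri(ray("top",*t[:2]),ray("scene",*s[:2]));print("knob",K,e)
# barrel edges via gradient along columns in top image
g=cv2.cvtColor(cv2.imread("pics/top0.png"),cv2.COLOR_BGR2GRAY).astype(float)
P=[]
for x in(150,200,290,340,440):
    yc=274-(x-130)*61/310; u,v=c(x,yc); col=g[:,int(round(u))]
    print(round(u),round(v,1),col[int(v)-12:int(v)+13].astype(int))
A=plane("top",*c(130,274),.15);B=plane("top",*c(440,213),.15);print("barrel",A,B)
d=(A-B)[:2];print("ydir",d/np.linalg.norm(d),np.linalg.norm(d))
for q in((722,45),(780,320),(130,446),(60,178)):print(q,plane("top",*c(*q),.03))
E
```

```text
(np.float64(281.6923076923077), np.float64(175.1153846153846), 26, np.int64(6), np.int64(5)) (np.float64(250.5), np.float64(183.83333333333334), 48, np.int64(8), np.int64(9))
knob [0.60895011 0.0177622  0.27593738] 5.4480514948116104e-05
232 212.1 [145 140 124 116 110  92  86  96 104 110 116 124 128 121 112 107 101  92
  86 102 140 133 130 131 135]
242 210.0 [145 145 143 134 117 109  91  85  95 103 109 115 121 125 123 112 107 100
  92  83 100 140 134 130 133]
261 206.2 [145 145 139 120 117 107  85  94 102 108 114 122 127 126 117 109 103  96
  87  87 120 142 135 134 137]
272 204.1 [117 118 115 113 110  99  86  95 102 109 116 123 128 126 114 108 103  95
  87  90 121 133 135 134 136]
293 199.9 [144 144 145 145 144 131  97  87  94 104 110 118 127 133 130 116 108 102
  95  86  94 130 140 143 145]
barrel [0.50821143 0.19919874 0.15      ] [ 0.55357026 -0.0238747   0.15      ]
ydir [-0.19925837  0.97994699] 0.22763827534579073
(722, 45) [ 0.71226973 -0.25363174  0.03      ]
(780, 320) [ 0.49248183 -0.29283039  0.03      ]
(130, 446) [0.39335    0.20925003 0.03      ]
(60, 178) [0.60289968 0.2683713  0.03      ]
```

The frame fits the given dimensions: yaw is about 0.2 rad and barrel_grip is about (0.523, 0.128, 0.15). First I'll rise to clear the cabinet, then move over the barrel.

```bash
python3 drive.py '[[0,0,0,0,0,-0.05,0.085],[0,0,0,0,0,-0.05,0.085],[0,0,0,0,0,-0.05,0.085],[0,0,0,0,0,-0.05,0.085],[0,0,0,0,0,-0.03,0.085]]' 20; python3 drive.py '[[0,0,0,-0.04,-0.028,0,0.085],[0,0,0,-0.04,-0.028,0,0.085],[0,0,0,-0.04,-0.028,0,0.085],[0,0,0,-0.04,-0.028,0,0.085],[0,0,0,-0.04,-0.028,0,0.085],[0,0,0,-0.04,-0.028,0,0.085],[0,0,0,-0.04,-0.028,0,0.085],[0,0,0,-0.04,-0.028,0,0.085],[0,0,0,-0.04,-0.028,0,0.085],[0,0,0,-0.04,-0.028,0,0.085]]'; python3 drive.py '[[0,0,0.15,0,0,0,0.085],[0,0,0.15,0,0,0,0.085],[0,0,0.15,0,0,0,0.085],[0,0,0.15,0,0,0,0.085],[0,0,0.15,0,0,0,0.085],[0,0,0.15,0,0,0,0.085]]'
cat >> h.py <<'E'
from scipy.spatial.transform import Rotation as Ro
YD=np.array([-.199,.980,0]);XD=np.array([.980,.199,0]);O=np.array([.5376,.0543,0])
def st():
    o=env.get_obs();w,x,y,z=o["ee_rot"];R=Ro.from_quat([x,y,z,w]).as_matrix()
    return o,R,o["tool_pos"]
T=np.c_[XD,YD,[0,0,1]]
def tot(p):return T.T@(np.asarray(p)-O)
def fromt(p):return O+T@np.asarray(p,float)
def info():
    o,R,p=st();g=p-.019*R[:,2]
    print("t",o["time"].round(2),"q",o["qpos"].round(2),"tcp_t",tot(p).round(4),"grasp_t",tot(g).round(4))
    Rt=T.T@R;print("R_t(cols xyz)",Rt.T.round(3).tolist(),"tilt",np.degrees(np.arctan2(-Rt[0,2],-Rt[2,2])).round(2))
    print("F_t",(T.T@o["contact_force"]).round(1),"M",(T.T@o["moment"]).round(2),"w",o["grip_width"].round(5),"ff",o["finger_force"].round(1))
    return o,R,p
def need(target_t,tilt):
    "tool-axis rotvec and shift (rotation first, then shift in new axes) to put grasp point at target_t, tilt deg about YD"
    o,R,p=st();a=np.radians(tilt)
    D=T@np.c_[[0,1,0],[np.cos(a),0,-np.sin(a)],[-np.sin(a),0,-np.cos(a)]]
    print("rot",Ro.from_matrix(R.T@D).as_rotvec().round(4),"shift",(D.T@(fromt(target_t)-(p+0*p)+.019*D[:,2])).round(4))
E
python3 - <<'E'
from h import *
info();need([0,.075,.15],0)
cv2.imwrite("pics/w1.png",env.get_image("wrist")[:,:,::-1]);cv2.imwrite("pics/s1.png",env.get_image("scene")[:,:,::-1])
E
```

```text
time: 0.6
tool_pos: [0.2748, 0.5619, 0.4664]
ee_rot: [0.001, 0.225, 0.974, 0.003]
contact_force: [0.1, 0.2, 0.7]
grip_width: 0.0847
finger_force: 0.0
time: 1.6
tool_pos: [0.5112, 0.1323, 0.4608]
ee_rot: [-0.0, 0.225, 0.974, -0.0]
contact_force: [0.4, 0.1, -0.1]
grip_width: 0.0852
finger_force: 0.0
time: 2.2
tool_pos: [0.5107, 0.1342, 0.4605]
ee_rot: [-0.0, 0.629, 0.777, -0.0]
contact_force: [-0.6, -0.5, -0.8]
grip_width: 0.0852
finger_force: 0.0Traceback (most recent call last):
  File "<stdin>", line 2, in <module>
  File "h.py", line 21, in info
    print("t",o["time"].round(2),"q",o["qpos"].round(2),"tcp_t",tot(p).round(4),"grasp_t",tot(g).round(4))
              ^^^^^^^^^^^^^^^
AttributeError: 'float' object has no attribute 'round'
```

```bash
sed -i 's/o\["\(time\|grip_width\|finger_force\)"\]\.round/np.float64(o["\1"]).round/g' h.py
python3 - <<'E'
from h import *
info();need([0,.075,.15],0)
im=env.get_image("wrist");cv2.imwrite("pics/w1.png",im[:,:,::-1])
E
```

```text
t 2.2 q [ 0.12 -0.08  1.51  0.    1.71 -0.09] tcp_t [-0.0105  0.0836  0.4605] grasp_t [-0.0105  0.0836  0.4795]
R_t(cols xyz) [[-0.009, 1.0, 0.0], [1.0, 0.009, -0.001], [-0.001, 0.0, -1.0]] tilt 0.08
F_t [-0.7 -0.4 -0.8] M [ 0.   -0.05  0.02] w 0.0852 ff 0.0
rot [-0.0013 -0.0001  0.0094] shift [-0.0086  0.0105  0.3295]
```

View pics/w1.png

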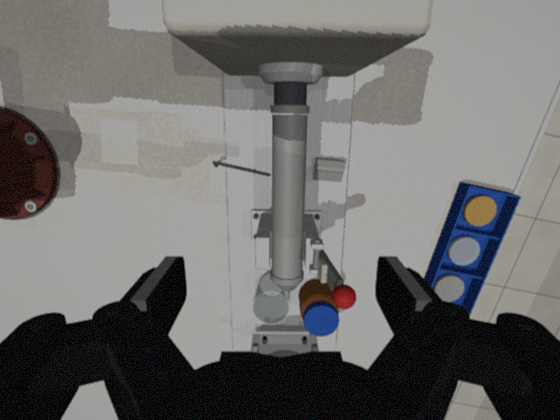

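The wrist view shows the barrel axis along column 289, between the pads at rows 110 to 280. The hex key is to the left on the operator side and the clip is on the right. I'll check the barrel axis against this view.

```bash
python3 - <<'E'
from h import *
o,R,p=st();m=env.camera_model("wrist");g=cv2.imread("pics/w1.png",0).astype(float);M=m["mount"]
def pl(u,v,z):
    d=R@M[:3,:3]@np.array([(u-m["cx"])/m["fx"],-(v-m["cy"])/m["fy"],-1]);c=p+R@M[:3,3];return c+d*(z-c[2])/d[2]
for v in(130,155,185,205,230,255):
    r=g[v,260:320];d=np.diff(r);print(v,r[8:52].astype(int).tolist())
for u,v in((289.5,110),(289,205),(288,275)):print(tot(pl(u,v,.15)).round(4))
h=cv2.cvtColor(cv2.imread("pics/w1.png"),cv2.COLOR_BGR2HSV);k=((h[...,0]<8)|(h[...,0]>172))&(h[...,1]>150);k[:270]=0;k[:,:320]=0;k[:,380:]=0
v,u=np.nonzero(k);print("knob",u.mean(),v.mean(),tot(pl(u.mean(),v.mean(),.276)).round(4))
E
```

```text
130 [162, 156, 162, 152, 101, 58, 60, 65, 74, 75, 73, 77, 85, 82, 86, 91, 89, 92, 88, 96, 97, 102, 99, 99, 102, 95, 93, 94, 89, 88, 87, 84, 91, 83, 80, 79, 74, 71, 78, 121, 131, 124, 128, 125]
155 [152, 152, 151, 146, 103, 83, 87, 97, 102, 106, 113, 113, 120, 121, 117, 120, 125, 129, 133, 130, 136, 130, 136, 127, 122, 120, 117, 114, 110, 107, 111, 105, 99, 98, 94, 91, 79, 80, 108, 126, 131, 129, 128, 129]
185 [149, 152, 152, 146, 96, 82, 93, 99, 104, 106, 108, 111, 115, 118, 123, 124, 124, 128, 133, 130, 132, 132, 129, 125, 121, 119, 116, 118, 113, 109, 102, 103, 98, 98, 90, 78, 73, 113, 127, 127, 129, 130, 132, 128]
205 [149, 152, 148, 126, 95, 86, 96, 98, 106, 111, 109, 113, 118, 122, 123, 124, 129, 129, 134, 137, 130, 129, 125, 124, 121, 120, 121, 114, 110, 105, 106, 99, 98, 96, 87, 76, 90, 124, 128, 132, 128, 129, 130, 128]
230 [74, 76, 80, 78, 75, 88, 98, 103, 101, 109, 107, 117, 118, 118, 119, 128, 130, 130, 133, 129, 128, 130, 124, 121, 118, 118, 113, 108, 107, 103, 103, 101, 98, 89, 81, 68, 75, 75, 70, 74, 73, 72, 67, 73]
255 [157, 112, 95, 99, 87, 92, 101, 111, 112, 114, 115, 119, 126, 126, 129, 134, 138, 137, 141, 135, 132, 132, 129, 128, 125, 123, 121, 114, 112, 108, 103, 92, 85, 69, 72, 92, 82, 106, 152, 164, 164, 165, 164, 162]
[0.0018 0.1552 0.15  ]
[0.0028 0.0212 0.15  ]
[ 0.0027 -0.0928  0.15  ]
knob 343.3247706422018 313.9908256880734 [ 0.0649 -0.0754  0.276 ]
```

```bash
sed -i 's/\.019/.025/g' h.py; python3 drive.py '[[0,0,0.0094,-0.0086,0.0115,0.03,0.085],[0,0,0,0,0,0.05,0.085],[0,0,0,0,0,0.05,0.085],[0,0,0,0,0,0.05,0.085],[0,0,0,0,0,0.05,0.085],[0,0,0,0,0,0.05,0.085],[0,0,0,0,0,0.03,0.085],[0,0,0,0,0,0.02,0.085],[0,0,0,0,0,0.0055,0.085],[0,0,0,0,0,0,0.085]]'; python3 - <<'E'
from h import *
info();need([.001,.075,.15],0)
E
```

```text
time: 3.25
tool_pos: [0.5231, 0.1282, 0.1248]
ee_rot: [-0.001, 0.63, 0.777, -0.001]
contact_force: [0.7, 0.4, -0.4]
grip_width: 0.085
finger_force: 0.0
t 3.25 q [ 0.11  0.15  1.9  -0.    1.09 -0.1 ] tcp_t [0.0005 0.0753 0.1248] grasp_t [0.0006 0.0753 0.1498]
R_t(cols xyz) [[-0.008, 1.0, 0.0], [1.0, 0.008, -0.002], [-0.002, 0.0, -1.0]] tilt 0.14
F_t [ 0.8  0.3 -0.4] M [ 0.03 -0.    0.05] w 0.08502 ff 0.0
rot [-0.0024 -0.0002  0.0076] shift [-0.0003  0.0005 -0.0002]
```

```bash
python3 drive.py '[[0,0,0,0,0,0,0.03],[0,0,0,0,0,0,0.03],[0,0,0,0,0,0,0.03],[0,0,0,0,0,0,0.03],[0,0,0,0,0,0,0.03],[0,0,0,0,0,0,0.03],[0,0,0,0,0,0,0.03],[0,0,0,0,0,0,0.03]]' 20; python3 -c "
from h import *
info()"
```

```text
time: 4.05
tool_pos: [0.5229, 0.128, 0.1276]
ee_rot: [-0.001, 0.63, 0.776, -0.001]
contact_force: [-5.8, -1.1, 8.1]
grip_width: 0.0471
finger_force: 21.2
t 4.05 q [ 0.11  0.15  1.9  -0.    1.09 -0.1 ] tcp_t [0.0003 0.0752 0.1276] grasp_t [0.0004 0.0752 0.1526]
R_t(cols xyz) [[-0.007, 1.0, -0.0], [1.0, 0.007, -0.003], [-0.003, -0.0, -1.0]] tilt 0.16
F_t [-5.9  0.   8.1] M [-0.03  0.99 -0.06] w 0.04708 ff 21.2
```

```bash
python3 drive.py '[[0,0,0,0,0,0,0.085],[0,0,0,0,0,0,0.085],[0,0,0,0,0,0,0.085],[0.15,0,0,0,-0.00375,0,0.085],[0.15,0,0,0,-0.00375,0,0.085],[0.15,0,0,0,-0.00375,0,0.085],[0.15,0,0,0,-0.00375,0,0.085],[0.15,0,0,0,-0.00375,0,0.085],[0,0,0,0,0,0,0.085]]'; python3 -c "
from h import *
info();need([.001,.075,.15],43)"
```

```text
time: 4.95
tool_pos: [0.5065, 0.1246, 0.1257]
ee_rot: [-0.233, 0.586, 0.721, -0.287]
contact_force: [-0.9, -0.3, -0.7]
grip_width: 0.0849
finger_force: 0.0
t 4.95 q [ 0.14  0.62  1.44 -0.05  1.84 -0.07] tcp_t [-0.0165  0.0751  0.1257] grasp_t [0.0007 0.0752 0.1438]
R_t(cols xyz) [[-0.006, 1.0, 0.001], [0.726, 0.005, -0.687], [-0.687, -0.004, -0.726]] tilt 43.43
F_t [-0.9 -0.1 -0.7] M [-0.02 -0.28 -0.02] w 0.08493 ff 0.0
rot [-0.0074  0.0038  0.0051] shift [-0.0001 -0.0038 -0.0047]
```

```bash
python3 drive.py '[[0,0,0,0,-0.004,-0.0047,0.085],[0,0,0,0,0,0,0.03],[0,0,0,0,0,0,0.03],[0,0,0,0,0,0,0.03],[0,0,0,0,0,0,0.03],[0,0,0,0,0,0,0.03],[0,0,0,0,0,0,0.03],[0,0,0,0,0,0,0.03]]' 20; python3 -c "
from h import *
info()"; python3 drive.py '[[0,0,0,0,0,0,0.085],[0,0,0,0,0,0,0.085],[0,0,0,0,0,0,0.085],[-0.15,0,0,0,0.0038,0,0.085],[-0.15,0,0,0,0.0038,0,0.085],[-0.15,0,0,0,0.0038,0.0005,0.085],[-0.15,0,0,0,0.0038,0.0005,0.085],[-0.15,0,0,0,0.0038,0.0005,0.085],[-0.15,0,0,0,0.0038,0.0005,0.085],[-0.15,0,0,0,0.0038,0.0005,0.085],[0,0,0,0,0,0,0.085]]' ;python3 -c "
from h import *
info();need([.001,.075,.15],-15)"
```

```text
time: 5.75
tool_pos: [0.512, 0.1258, 0.1377]
ee_rot: [-0.225, 0.589, 0.725, -0.277]
contact_force: [11.6, 2.4, -5.2]
grip_width: 0.0468
finger_force: 24.6
t 5.75 q [ 0.14  0.6   1.44 -0.05  1.83 -0.07] tcp_t [-0.0109  0.0752  0.1377] grasp_t [0.0058 0.0753 0.1563]
R_t(cols xyz) [[-0.006, 1.0, -0.0], [0.745, 0.004, -0.667], [-0.667, -0.004, -0.745]] tilt 41.87
F_t [11.9  0.1 -5.2] M [-0.   -2.3  -0.15] w 0.04684 ff 24.6
time: 6.85
tool_pos: [0.5228, 0.129, 0.1232]
ee_rot: [0.091, 0.624, 0.768, 0.113]
contact_force: [-1.9, 0.2, -0.6]
grip_width: 0.0847
finger_force: 0.0
t 6.85 q [ 0.09 -0.01  2.11  0.05  0.76 -0.15] tcp_t [0.0004 0.0761 0.1232] grasp_t [-0.0068  0.0761  0.1472]
R_t(cols xyz) [[-0.006, 1.0, 0.001], [0.958, 0.006, 0.286], [0.286, 0.003, -0.958]] tilt -16.64
F_t [-1.8  0.6 -0.6] M [ 0.03  0.18 -0.01] w 0.08467 ff 0.0
rot [ 0.0286 -0.0029  0.0058] shift [-0.0011  0.0076 -0.0007]
```

```bash
python3 drive.py '[[0,0,0,0,0.0076,0,0.085],[-0.145,0,0,0,0.0036,0,0.085],[-0.145,0,0,0,0.0036,0,0.085],[-0.145,0,0,0,0.0036,0.0005,0.085],[-0.145,0,0,0,0.0036,0.0005,0.085],[0,0,0,0,0,0,0.085]]' ;python3 -c "
from h import *
info();need([.001,.075,.15],-50)"
```

```text
time: 7.45
tool_pos: [0.5493, 0.1442, 0.1351]
ee_rot: [0.215, 0.582, 0.728, 0.292]
contact_force: [-0.1, -0.7, -0.0]
grip_width: 0.0854
finger_force: 0.0
t 7.45 q [ 0.06 -0.11  2.33  0.63  0.23 -0.73] tcp_t [0.0294 0.0858 0.1351] grasp_t [0.0125 0.0848 0.1536]
R_t(cols xyz) [[-0.033, 0.999, 0.026], [0.738, 0.006, 0.675], [0.674, 0.042, -0.737]] tilt -42.43
F_t [-0.2 -0.6 -0. ] M [-0.07  0.3   0.01] w 0.08541 ff 0.0
rot [-0.1319 -0.0419  0.0036] shift [-0.0108 -0.0069 -0.0063]
```

```bash
python3 drive.py '[[0,0,0,-0.0098,-0.0109,-0.0051,0.085],[0,0,0,0,0,0,0.085]]' ;python3 -c "
from h import *
info();need([.001,.075,.15],-43)"; python3 drive.py '[[0,0,0,0,0,0,0.03],[0,0,0,0,0,0,0.03],[0,0,0,0,0,0,0.03],[0,0,0,0,0,0,0.03],[0,0,0,0,0,0,0.03],[0,0,0,0,0,0,0.03],[0,0,0,0,0,0,0.03]]' 20; python3 -c "
from h import *
info()"
```

```text
time: 7.65
tool_pos: [0.5408, 0.1313, 0.1321]
ee_rot: [0.216, 0.581, 0.728, 0.291]
contact_force: [-0.5, 0.3, -0.1]
grip_width: 0.0851
finger_force: 0.0
t 7.65 q [ 0.02 -0.14  2.36  0.71  0.24 -0.83] tcp_t [0.0185 0.0748 0.1321] grasp_t [0.0016 0.0738 0.1505]
R_t(cols xyz) [[-0.032, 0.999, 0.024], [0.737, 0.007, 0.676], [0.675, 0.04, -0.737]] tilt -42.48
F_t [-0.5  0.4 -0.1] M [-0.01  0.32  0.01] w 0.08505 ff 0.0
rot [-0.0089 -0.0399  0.0073] shift [ 0.0002 -0.0006 -0.    ]
time: 8.35
tool_pos: [0.5408, 0.1319, 0.133]
ee_rot: [0.217, 0.581, 0.728, 0.293]
contact_force: [4.2, 4.8, 1.2]
grip_width: 0.0434
finger_force: 21.0
t 8.35 q [ 0.03 -0.14  2.36  0.71  0.24 -0.83] tcp_t [0.0186 0.0754 0.133 ] grasp_t [0.0016 0.0744 0.1514]
R_t(cols xyz) [[-0.032, 0.999, 0.023], [0.735, 0.008, 0.678], [0.678, 0.039, -0.734]] tilt -42.71
F_t [5.1 3.9 1.2] M [ 0.35 -0.63  0.18] w 0.04345 ff 21.0
```

The pinch widths are 47.1 mm at tilt 0 and 46.8 mm at tilt +42, which are both the round. At tilt −43 the width is 43.4 mm, so the flat's normal is at about −118°, low on the operator side. A harder pinch should seat the flat on the pad.

```bash
python3 drive.py '[[0,0,0,0,0,0,0.03],[0,0,0,0,0,0,0.03],[0,0,0,0,0,0,0.03],[0,0,0,0,0,0,0.03],[0,0,0,0,0,0,0.03]]' 80; python3 -c "
from h import *
info()"; python3 drive.py '[[0,0,0,0,0,0,0.03],[0,0,0,0,0,0,0.03],[0,0,0,0,0,0,0.03]]' 110; python3 -c "
from h import *
info();need([.001,.075,.15],-30)"
```

```text
time: 8.85
tool_pos: [0.5408, 0.1319, 0.1332]
ee_rot: [0.217, 0.581, 0.728, 0.293]
contact_force: [2.1, 4.3, 5.2]
grip_width: 0.0421
finger_force: 80.5
t 8.85 q [ 0.03 -0.14  2.36  0.71  0.24 -0.83] tcp_t [0.0186 0.0754 0.1332] grasp_t [0.0016 0.0744 0.1516]
R_t(cols xyz) [[-0.032, 0.999, 0.024], [0.734, 0.008, 0.679], [0.678, 0.039, -0.734]] tilt -42.73
F_t [3.  3.8 5.2] M [ 0.5  -0.94  0.25] w 0.04213 ff 80.5
time: 9.15
tool_pos: [0.5408, 0.1319, 0.1333]
ee_rot: [0.218, 0.581, 0.728, 0.293]
contact_force: [-0.3, 3.0, 7.1]
grip_width: 0.0419
finger_force: 110.2
t 9.15 q [ 0.03 -0.14  2.36  0.71  0.24 -0.83] tcp_t [0.0186 0.0754 0.1333] grasp_t [0.0016 0.0744 0.1517]
R_t(cols xyz) [[-0.032, 0.999, 0.024], [0.734, 0.008, 0.679], [0.678, 0.039, -0.734]] tilt -42.74
F_t [0.3 3.  7.1] M [ 0.47 -0.91  0.27] w 0.04189 ff 110.2
rot [ 0.2225 -0.0383  0.0119] shift [-0.0004 -0.0069  0.0018]
```

```bash
python3 drive.py '[[0.1,-0.02,0.006,0,-0.0025,0.0003,0.03],[0.1,-0.02,0.006,0,-0.0025,0.0003,0.03],[0.1,0,0,0,-0.0025,0,0.03],[0.1,0,0,0,-0.0025,0,0.03],[0.1,0,0,0,-0.0025,0,0.03],[0.1,0,0,0,-0.0025,0,0.03],[0,0,0,0,0,0,0.03]]'; python3 -c "
from h import *
info();need([.001,.075,.15],0)"
```

```text
time: 9.85
tool_pos: [0.5301, 0.1291, 0.1262]
ee_rot: [0.06, 0.622, 0.776, 0.084]
contact_force: [-5.2, -17.1, 18.8]
grip_width: 0.0418
finger_force: 108.3
t 9.85 q [ 0.09  0.04  2.03  0.05  0.86 -0.16] tcp_t [0.0075 0.0748 0.1262] grasp_t [0.0024 0.0745 0.1506]
R_t(cols xyz) [[-0.02, 1.0, 0.011], [0.979, 0.017, 0.205], [0.204, 0.014, -0.979]] tilt -11.8
F_t [ -8.5 -15.7  18.8] M [-1.83  1.07 -1.1 ] w 0.04182 ff 108.3
rot [ 0.206  -0.0127  0.0183] shift [ 0.0002 -0.0065  0.0012]
```

```bash
python3 drive.py '[[0.12,-0.01,0.015,0,-0.003,0,0.03],[0.12,0,0,0,-0.003,0,0.03],[0.12,0,0,0,-0.003,0,0.03],[0.12,0,0,0,-0.003,0,0.03],[0.12,0,0,0,-0.003,-0.0003,0.03],[0.12,0,0,0,-0.003,-0.0003,0.03],[0,0,0,0,0,0,0.03]]'; python3 -c "
from h import *
info();need([.001,.075,.15],30)"; python3 drive.py '[[0.12,0,0,0,-0.003,-0.0003,0.03],[0.12,0,0,0,-0.003,-0.0003,0.03],[0.12,0,0,0,-0.003,-0.0003,0.03],[0.12,0,0,0,-0.003,-0.0003,0.03],[0,0,0,0,0,0,0.03]]'; python3 -c "
from h import *
info();need([.001,.075,.15],60)"
```

```text
time: 10.55
tool_pos: [0.513, 0.1251, 0.1274]
ee_rot: [-0.162, 0.609, 0.751, -0.198]
contact_force: [4.3, -12.4, 12.0]
grip_width: 0.0419
finger_force: 109.3
t 10.55 q [ 0.13  0.47  1.57 -0.04  1.62 -0.07] tcp_t [-0.01    0.0743  0.1274] grasp_t [0.0024 0.0743 0.1492]
R_t(cols xyz) [[-0.008, 1.0, 0.003], [0.869, 0.008, -0.495], [-0.495, -0.001, -0.869]] tilt 29.68
F_t [  1.7 -13.   12. ] M [-0.71  0.8   1.17] w 0.04185 ff 109.3
rot [0.0056 0.0013 0.008 ] shift [ 0.0007 -0.0017 -0.0001]
time: 11.05
tool_pos: [0.5039, 0.1232, 0.1349]
ee_rot: [-0.304, 0.552, 0.682, -0.371]
contact_force: [7.1, -14.5, 7.4]
grip_width: 0.0413
finger_force: 113.2
t 11.05 q [ 0.14  0.76  1.31 -0.06  2.06 -0.07] tcp_t [-0.0193  0.0743  0.1349] grasp_t [0.0018 0.0743 0.1483]
R_t(cols xyz) [[-0.006, 1.0, 0.005], [0.539, 0.007, -0.842], [-0.842, -0.003, -0.539]] tilt 57.37
F_t [  4.1 -15.6   7.4] M [-0.07  0.76  1.72] w 0.0413 ff 113.2
rot [0.0459 0.0031 0.0072] shift [ 0.0007 -0.003  -0.0001]
```

```bash
python3 - <<'E'
from h import *
a=env.get_image("scene")[100:340,180:460,::-1];b=env.get_image("top")[120:360,200:400,::-1]
cv2.imwrite("pics/p2.png",np.hstack([cv2.resize(a,None,fx=1.6,fy=1.6),cv2.resize(b,None,fx=1.6,fy=1.6)]))
E
```

```text
(no output)
```

View pics/p2.png

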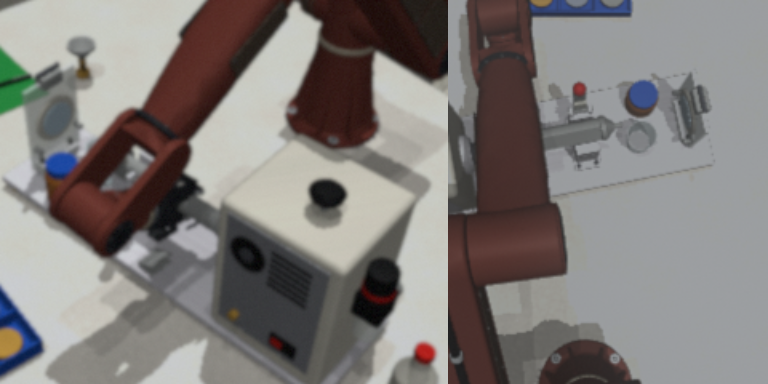

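```bash
python3 drive.py '[[0.1,0,0,0,-0.0025,0,0.03],[0.1,0,0,0,-0.0025,0,0.03],[0.1,0,0,0,-0.0025,0,0.03],[0,0,0,0,0,0,0.03]]'; python3 -c "
from h import *
info();need([.001,.075,.15],75)"; python3 drive.py '[[0.1,0,0,0,-0.0025,0,0.03],[0.1,0,0,0,-0.0025,0,0.03],[0.1,0,0,0,-0.0025,0,0.03],[0,0,0,0,0,0,0.03]]'; python3 -c "
from h import *
info();need([.001,.075,.15],90)"
```

```text
time: 11.55
tool_pos: [0.5004, 0.1225, 0.1413]
ee_rot: [-0.384, 0.501, 0.619, -0.468]
contact_force: [9.4, -17.2, 5.7]
grip_width: 0.0412
finger_force: 116.8
t 11.55 q [ 0.14  0.93  1.2  -0.08  2.32 -0.08] tcp_t [-0.0229  0.0743  0.1413] grasp_t [0.0012 0.0744 0.148 ]
R_t(cols xyz) [[-0.005, 1.0, 0.006], [0.267, 0.007, -0.964], [-0.964, -0.003, -0.267]] tilt 74.5
F_t [  5.8 -18.8   5.7] M [0.43 0.7  2.07] w 0.04116 ff 116.8
rot [0.0088 0.0032 0.0068] shift [ 0.0007 -0.0022 -0.0003]
time: 11.95
tool_pos: [0.4989, 0.1223, 0.1487]
ee_rot: [0.456, -0.438, -0.541, 0.555]
contact_force: [7.8, -21.5, 5.6]
grip_width: 0.0413
finger_force: 119.4
t 11.95 q [ 0.14  1.07  1.13 -0.11  2.55 -0.1 ] tcp_t [-0.0244  0.0743  0.1487] grasp_t [0.0006 0.0744 0.1479]
R_t(cols xyz) [[-0.003, 1.0, 0.007], [-0.032, 0.007, -0.999], [-0.999, -0.003, 0.032]] tilt 91.82
F_t [  3.4 -22.7   5.6] M [1.08 0.81 2.44] w 0.04128 ff 119.4
rot [-0.0317  0.0026  0.007 ] shift [ 0.0007 -0.0013 -0.0004]
```

```bash
python3 drive.py '[[0,0,0,0,0,0,0.06],[0,0,0,0,0,0,0.06],[0,0,0,0,0,0,0.06]]' 20; python3 -c "
from h import *
info();need([.000,.075,.15],75)"; python3 drive.py '[[-0.15,0,0,0,0.00375,0,0.06],[-0.15,0,0,0,0.00375,0,0.06],[0,0,0,0,0,0,0.06]]';python3 -c "
from h import *
info();need([.000,.075,.15],75)"; 
```

```text
time: 12.25
tool_pos: [0.4969, 0.1273, 0.1475]
ee_rot: [0.454, -0.438, -0.545, 0.553]
contact_force: [0.4, -0.0, 0.4]
grip_width: 0.0602
finger_force: 0.0
t 12.25 q [ 0.15  1.06  1.13 -0.1   2.54 -0.09] tcp_t [-0.0253  0.0796  0.1475] grasp_t [-0.0003  0.0798  0.1469]
R_t(cols xyz) [[-0.006, 1.0, 0.011], [-0.023, 0.011, -1.0], [-1.0, -0.006, 0.023]] tilt 91.34
F_t [ 0.4 -0.1  0.4] M [ 0.02 -0.5  -0.03] w 0.06022 ff 0.0
rot [-0.2852  0.0042  0.0119] shift [-0.0046  0.0041 -0.0001]
time: 12.55
tool_pos: [0.4995, 0.1282, 0.1447]
ee_rot: [-0.381, 0.502, 0.624, -0.462]
contact_force: [0.5, 0.3, 1.1]
grip_width: 0.0601
finger_force: 0.0
t 12.55 q [ 0.15  0.91  1.2  -0.07  2.31 -0.08] tcp_t [-0.0226  0.08    0.1447] grasp_t [0.0014 0.0801 0.1518]
R_t(cols xyz) [[-0.006, 1.0, 0.011], [0.282, 0.012, -0.959], [-0.959, -0.003, -0.282]] tilt 73.6
F_t [0.6 0.2 1.1] M [ 0.03 -0.44 -0.05] w 0.06006 ff 0.0
rot [0.0243 0.0032 0.0121] shift [-0.005   0.0008  0.0018]
```

```bash
I='from h import *
info()'; python3 drive.py '[[0,0,0,0,0.0015,0.001,0.035],[0,0,0,0,0,0,0.035],[0,0,0,0,0,0,0.035],[0,0,0,0,0,0,0.035],[0,0,0,0,0,0,0.035]]' 20 >/dev/null; python3 -c "$I" ; python3 drive.py '[[0,0,0,0,0,0,0.06],[0,0,0,0,0,0,0.06],[0.14,0,0,0,-0.0035,0,0.06],[0,0,0,0,0,0,0.035],[0,0,0,0,0,0,0.035],[0,0,0,0,0,0,0.035],[0,0,0,0,0,0,0.035],[0,0,0,0,0,0,0.035]]'>/dev/null;python3 -c "$I";  python3 drive.py '[[0,0,0,0,0,0,0.06],[0,0,0,0,0,0,0.06],[0.14,0,0,0,-0.0035,0,0.06],[0,0,0,0,0,0,0.035],[0,0,0,0,0,0,0.035],[0,0,0,0,0,0,0.035],[0,0,0,0,0,0,0.035],[0,0,0,0,0,0,0.035]]'>/dev/null;python3 -c "$I"
```

```text
t 13.05 q [ 0.15  0.92  1.21 -0.07  2.31 -0.08] tcp_t [-0.0254  0.0799  0.1383] grasp_t [-0.0013  0.08    0.1451]
R_t(cols xyz) [[-0.005, 1.0, 0.012], [0.272, 0.013, -0.962], [-0.962, -0.002, -0.272]] tilt 74.19
F_t [-0.2  3.9  1.5] M [-0.18 -0.32 -0.41] w 0.03901 ff 20.3
t 13.85 q [ 0.15  0.99  1.17 -0.09  2.42 -0.08] tcp_t [-0.0269  0.0793  0.1426] grasp_t [-0.0021  0.0793  0.146 ]
R_t(cols xyz) [[-0.005, 1.0, 0.011], [0.136, 0.012, -0.991], [-0.991, -0.003, -0.137]] tilt 82.15
F_t [-6.3 -0.3  1.4] M [-0.09  0.03  0.07] w 0.03998 ff 20.2
t 14.65 q [ 0.15  1.05  1.14 -0.1   2.52 -0.09] tcp_t [-0.0263  0.0794  0.1477] grasp_t [-0.0013  0.0795  0.1476]
R_t(cols xyz) [[-0.005, 1.0, 0.011], [-0.002, 0.011, -1.0], [-1.0, -0.005, 0.002]] tilt 90.12
F_t [-4.1  0.6  5.8] M [-0.07  0.4   0.03] w 0.04226 ff 19.2
```

Light pinches read 39.0 mm at tilt 74°, 40.0 mm at 82° and 42.3 mm at 90°. The flat is therefore square to the pads at about 76°. I'll grip there, then turn the last 14°.

```bash
I='from h import *
info();need([-.001,.078,.148],90)'; python3 drive.py '[[0,0,0,0,0,0,0.06],[0,0,0,0,0,0,0.06],[-0.14,0,0,0,0.0035,0,0.06],[-0.105,0,0,0,0.0026,0,0.06],[0,0,0,0,0,0,0.06],[0,0,0,0,0,0,0.035],[0,0,0,0,0,0,0.035],[0,0,0,0,0,0,0.035],[0,0,0,0,0,0,0.035]]' 20 >/dev/null; python3 -c "$I" ; python3 drive.py '[[0,0,0,0,0,0,0.03],[0,0,0,0,0,0,0.03],[0,0,0,0,0,0,0.03],[0,0,0,0,0,0,0.03]]' 80 >/dev/null;python3 -c "$I"
```

```text
t 15.55 q [ 0.15  0.94  1.2  -0.08  2.33 -0.08] tcp_t [-0.026   0.0795  0.1392] grasp_t [-0.0018  0.0796  0.1452]
R_t(cols xyz) [[-0.005, 1.0, 0.011], [0.24, 0.012, -0.971], [-0.971, -0.002, -0.24]] tilt 76.13
F_t [ 1.7 -0.4  2. ] M [-0.09 -0.47 -0.13] w 0.03907 ff 20.1
rot [0.2421 0.0036 0.012 ] shift [-0.0015 -0.0088 -0.    ]
t 15.95 q [ 0.15  0.94  1.2  -0.08  2.33 -0.08] tcp_t [-0.0258  0.0795  0.1393] grasp_t [-0.0016  0.0796  0.1453]
R_t(cols xyz) [[-0.005, 1.0, 0.012], [0.242, 0.012, -0.97], [-0.97, -0.002, -0.242]] tilt 75.98
F_t [5.1 0.5 0.5] M [-0.2  -0.74 -0.15] w 0.03817 ff 79.3
rot [0.2446 0.0037 0.0121] shift [-0.0015 -0.0087  0.0002]
```

```bash
I='from h import *
info();need([-.001,.078,.1455],90)'; python3 drive.py '[[0.12,0,0,0,-0.003,0.0005,0.03],[0.1246,0,0,0,-0.003,0.0005,0.03],[0,0,0,0,0,0,0.03],[0,0,0,0,0,0,0.03]]' >/dev/null;python3 -c "$I"
```

```text
t 16.35 q [ 0.15  1.05  1.14 -0.1   2.52 -0.09] tcp_t [-0.0277  0.0794  0.146 ] grasp_t [-0.0027  0.0796  0.1459]
R_t(cols xyz) [[-0.005, 1.0, 0.012], [-0.005, 0.012, -1.0], [-1.0, -0.005, 0.005]] tilt 90.29
F_t [ 6.6 -0.4  0.7] M [-0.16  0.22 -0.05] w 0.03775 ff 90.2
rot [-0.005   0.0047  0.0117] shift [-0.0014  0.0005 -0.0017]
```

```bash
I='from h import *
info();need([0,.078,.15],45)'; python3 drive.py '[[0,0,0,0,0,0,0.085],[0,0,0,0,0,0,0.085],[0,0,0,0,-0.004,0,0.085],[-0.15,0,0,0,0.00375,0,0.085],[-0.15,0,0,0,0.00375,0,0.085],[-0.15,0,0,0,0.00375,0,0.085],[-0.15,0,0,0,0.00375,0,0.085],[-0.15,0,0,0,0.00375,0,0.085],[0,0,0,0,0,0,0.085]]' 20 >/dev/null;python3 -c "$I"
```

```text
t 17.25 q [ 0.14  0.64  1.42 -0.04  1.9  -0.07] tcp_t [-0.0223  0.0797  0.136 ] grasp_t [-0.0041  0.0796  0.1531]
R_t(cols xyz) [[-0.005, 1.0, 0.011], [0.686, 0.012, -0.728], [-0.728, 0.004, -0.686]] tilt 46.7
F_t [-0.6  0.7  0.1] M [ 0.04 -0.34 -0.  ] w 0.08473 ff 0.0
rot [-0.0296 -0.004   0.0119] shift [-0.0017  0.0059 -0.0007]
```

```bash
I='from h import *
info();need([.112,-.05,.37],0)
cv2.imwrite("pics/w3.png",env.get_image("wrist")[:,:,::-1])'; python3 drive.py '[[0,0,0,0,0.0055,0,0.085],[-0.15,0,0,0,0.00375,0,0.085],[-0.15,0,0,0,0.00375,0,0.085],[-0.15,0,0,0,0.00375,0,0.085],[-0.15,0,0,0,0.00375,0,0.085],[-0.15,0,0,0,0.00375,0,0.085],[-0.065,0,0,0,0.0015,-0.001,0.085],[0,0,0,0,0,0,0.085]]' 20 >/dev/null;python3 -c "
from h import *
info();need([0,.078,.15],0)"; python3 drive.py '[[0,0,0,0,0,-0.04,0.085],[0,0,0,0,0,-0.05,0.085],[0,0,0,0,0,-0.05,0.085],[0,0,0,0,0,-0.05,0.085],[0,0,0,0,0,-0.05,0.085],[0,0,0,0,0,0,0.085]]';python3 -c "$I"
```

```text
t 18.05 q [ 0.11  0.16  1.91  0.01  1.09 -0.1 ] tcp_t [-0.0038  0.0801  0.1177] grasp_t [-0.0035  0.0798  0.1427]
R_t(cols xyz) [[-0.005, 1.0, 0.012], [1.0, 0.005, -0.012], [-0.012, 0.012, -1.0]] tilt 0.71
F_t [-0.4  0.1 -0.5] M [ 0.03 -0.05 -0.01] w 0.08506 ff 0.0
rot [-0.0123 -0.012   0.0052] shift [-0.0021  0.0038 -0.0073]
time: 18.65
tool_pos: [0.5275, 0.1304, 0.3688]
ee_rot: [-0.002, 0.631, 0.776, 0.006]
contact_force: [0.4, -0.4, 1.3]
grip_width: 0.0849
finger_force: 0.0
t 18.65 q [ 0.11 -0.04  1.64  0.01  1.54 -0.1 ] tcp_t [0.0052 0.0766 0.3688] grasp_t [0.0051 0.0763 0.3938]
R_t(cols xyz) [[-0.005, 1.0, 0.01], [1.0, 0.005, 0.006], [0.006, 0.01, -1.0]] tilt -0.35
F_t [ 0.3 -0.5  1.3] M [-0.02 -0.04 -0.01] w 0.08491 ff 0.0
rot [ 0.0061 -0.0102  0.0051] shift [-0.1266  0.1068  0.0238]
```

View pics/w3.png

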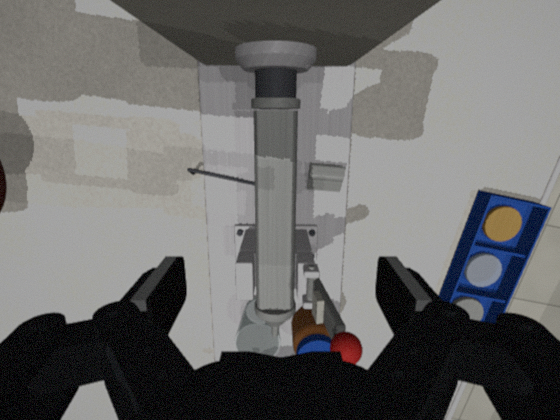

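The barrel now shows a flat, evenly lit top face at columns 257–295. The knob is still open at (345,349). I'll check that the face is symmetric and refine the knob position.

```bash
python3 - <<'E'
from h import *
o,R,p=st();m=env.camera_model("wrist");M=m["mount"];im=cv2.imread("pics/w3.png");g=cv2.cvtColor(im,cv2.COLOR_BGR2GRAY)
def pl(u,v,z):
    d=R@M[:3,:3]@np.array([(u-m["cx"])/m["fx"],-(v-m["cy"])/m["fy"],-1]);c=p+R@M[:3,3];return tot(c+d*(z-c[2])/d[2]).round(4)
for v in(130,200):print(g[v,248:304].tolist())
h=cv2.cvtColor(im,cv2.COLOR_BGR2HSV);k=((h[...,0]<6)|(h[...,0]>174))&(h[...,1]>170)&(h[...,2]>100);k[:320]=0;k[:,332:]=k[:,332:];k[:,:328]=0;k[:,370:]=0
v,u=np.nonzero(k);(a,b),r=cv2.minEnclosingCircle(np.c_[u,v].astype(np.float32));print(a,b,r,"knob",pl(a,b,.276))
print("pedestal corners z=.161",pl(237,226,.03),pl(316,226,.03),"axis",pl(275.5,150,.165))
E
```

```text
[159, 160, 161, 158, 161, 140, 91, 60, 65, 89, 102, 96, 102, 100, 99, 100, 98, 97, 101, 99, 96, 102, 104, 100, 103, 100, 99, 100, 102, 101, 100, 100, 99, 104, 100, 98, 96, 94, 94, 97, 103, 102, 101, 105, 97, 85, 70, 70, 68, 95, 122, 128, 128, 129, 128, 122]
[150, 146, 149, 150, 149, 147, 133, 96, 87, 95, 124, 133, 139, 135, 128, 135, 134, 131, 131, 128, 129, 131, 136, 136, 129, 134, 132, 131, 132, 131, 128, 130, 134, 130, 132, 133, 127, 128, 131, 131, 131, 135, 133, 118, 98, 85, 68, 73, 112, 131, 130, 125, 130, 130, 127, 130]
346.5 351.5 13.946425437927246 knob [ 0.0619 -0.0511  0.276 ]
pedestal corners z=.161 [-0.0634 -0.0234  0.03  ] [ 0.0608 -0.0228  0.03  ] axis [-0.0008  0.1088  0.165 ]
```

```bash
python3 drive.py '[[0,0,0,-0.032,0.027,0,0],[0,0,0,-0.032,0.027,0,0],[0,0,0,-0.032,0.027,0,0],[0,0,0,-0.031,0.026,0,0],[0,0,0,0,0,0,0],[0,0,0,0,0,0,0]]' 20 >/dev/null;python3 -c "
from h import *
info();L=.025
need([.115,-.051,.262+.025],0)"
```

```text
t 19.3 q [-0.07  0.22  1.38  0.01  1.55 -0.28] tcp_t [ 0.1077 -0.0498  0.3532] grasp_t [ 0.108  -0.0502  0.3782]
R_t(cols xyz) [[-0.004, 1.0, 0.014], [1.0, 0.004, -0.014], [-0.014, 0.014, -1.0]] tilt 0.82
F_t [ 0.3 -0.3 -0.6] M [-0.  0. -0.] w -1e-05 ff 0.0
rot [-0.0142 -0.0141  0.0037] shift [-0.0012  0.0073  0.0912]
```

```bash
python3 drive.py '[[0,0,0,0,0.0073,0.04,0],[0,0,0,0,0,0.04,0],[0,0,0,0,0,0.011,0],[0,0,0,0,-0.02,0,0],[0,0,0,0,-0.012,0,0],[0,0,0,0,0,0,0]]' >/dev/null;python3 -c "
from h import *
info()"; python3 drive.py '[[0,0,0,0,-0.013,0,0],[0,0,0,0,-0.014,0.002,0],[0,0,0,0,-0.014,0.003,0],[0,0,0,0,-0.01,0.004,0],[0,0,0,0,-0.01,0.004,0],[0,0,0,0,-0.009,0.005,0],[0,0,0,0,-0.009,0.006,0],[0,0,0,0,0,0,0]]' >/dev/null;python3 -c "
from h import *
info()"
```

```text
t 19.9 q [-0.08  0.2   1.56  0.01  1.39 -0.29] tcp_t [ 0.0818 -0.0478  0.2681] grasp_t [ 0.082  -0.0481  0.2931]
R_t(cols xyz) [[-0.006, 1.0, 0.011], [1.0, 0.006, -0.006], [-0.006, 0.011, -1.0]] tilt 0.33
F_t [-1.  -1.1  0.4] M [ 0.   -0.01 -0.07] w 0.0002 ff 0.0
t 20.7 q [-0.12  0.05  1.78  0.01  1.33 -0.33] tcp_t [ 0.0013 -0.0482  0.2414] grasp_t [ 0.0016 -0.0485  0.2664]
R_t(cols xyz) [[-0.005, 1.0, 0.013], [1.0, 0.005, -0.01], [-0.01, 0.012, -1.0]] tilt 0.59
F_t [ 0.4 -1.1 -0. ] M [-0.02 -0.    0.03] w -0.00015 ff 0.0
```

```bash
cat >> h.py <<'E'
def knob():
    r=[]
    for n,(x0,y0,x1,y1) in(("top",(255,150,310,235)),("scene",(215,150,300,235))):
        im=env.get_image(n)[:,:,::-1].copy();cv2.imwrite(f"pics/k_{n}.png",im);h=cv2.cvtColor(im,cv2.COLOR_BGR2HSV)
        m=(((h[...,0]<5)|(h[...,0]>172))&(h[...,1]>175)&(h[...,2]>90)).astype(np.uint8);k=np.zeros_like(m);k[y0:y1,x0:x1]=m[y0:y1,x0:x1]
        c,l,s,ce=cv2.connectedComponentsWithStats(k)
        print(n,[(s[i,4],ce[i].round(1).tolist()) for i in range(1,c) if s[i,4]>6])
        if c>1:i=1+np.argmax(s[1:,4]);r.append(ray(n,*ce[i]))
    if len(r)==2:
        P,e=tri(*r);print("knob_t",tot(P).round(4),"gap",round(e,4))
E
python3 - <<'E'
from h import *
knob()
a=cv2.imread("pics/k_scene.png")[120:280,180:360];b=cv2.imread("pics/k_top.png")[120:280,200:380]
cv2.imwrite("pics/p4.png",cv2.resize(np.hstack([a,b]),(792,352)))
E
```

```text
top []
scene []
```

View pics/p4.png

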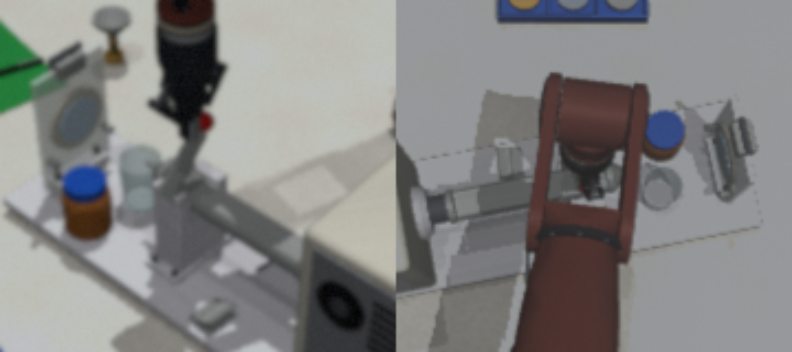

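```bash
python3 drive.py '[[0,0,0,0,0.005,-0.03,0],[0,0,0,0,0,-0.03,0],[0,0,0,0,-0.025,0,0],[0,0,0,0,-0.021,0,0],[0,0,0,0,0,0.02,0],[0,0,0,0,0,0.01,0],[0,0,0,0,0,0,0]]' >/dev/null;python3 -c "
from h import *
info()"; python3 drive.py '[[0,0,0,0,-0.005,0.012,0],[0,0,0,0,-0.006,0.012,0],[0,0,0,0,-0.005,0.012,0],[0,0,0,0,0,0,0]]' >/dev/null;python3 -c "
from h import *
info()"
```

```text
t 21.5 q [-0.15 -0.06  1.83  0.01  1.38 -0.35] tcp_t [-0.0385 -0.0487  0.2712] grasp_t [-0.0382 -0.049   0.2962]
R_t(cols xyz) [[-0.005, 1.0, 0.013], [1.0, 0.005, -0.011], [-0.011, 0.013, -1.0]] tilt 0.62
F_t [ 0.7 -0.2 -0. ] M [ 0.02 -0.02 -0.03] w -0.00029 ff 0.0
t 21.9 q [-0.16 -0.07  1.91 -0.    1.34 -0.36] tcp_t [-0.0633 -0.0492  0.2361] grasp_t [-0.0625 -0.0495  0.261 ]
R_t(cols xyz) [[-0.006, 1.0, 0.011], [0.999, 0.006, -0.033], [-0.033, 0.011, -0.999]] tilt 1.87
F_t [-24.4  -2.3  12.8] M [-0.32  4.11  0.01] w -5e-05 ff 13.2
```

```bash
python3 drive.py '[[0,0,0,0,-0.005,-0.02,0],[0,0,0,0,0,-0.03,0],[0,0,0,0,0,0,0]]' >/dev/null;python3 -c "
from h import *
info();knob()
im=cv2.imread('pics/k_scene.png');cv2.imwrite('pics/p5.png',cv2.resize(im[120:280,180:360],(720,600),interpolation=cv2.INTER_CUBIC))
need([-.025,-.049,.275+.025],0)"
```

```text
t 22.2 q [-0.16 -0.12  1.85  0.01  1.41 -0.37] tcp_t [-0.0557 -0.0504  0.2922] grasp_t [-0.0558 -0.0506  0.3171]
R_t(cols xyz) [[-0.005, 1.0, 0.008], [1.0, 0.005, 0.002], [0.002, 0.008, -1.0]] tilt -0.1
F_t [ 0.4 -0.6  1.3] M [-0.02 -0.03 -0.04] w -0.00019 ff 0.0
top []
scene [(np.int32(8), [275.9, 178.0])]
rot [-0.0045 -0.0108  0.0052] shift [0.0006 0.0327 0.0133]
```

View pics/p5.png

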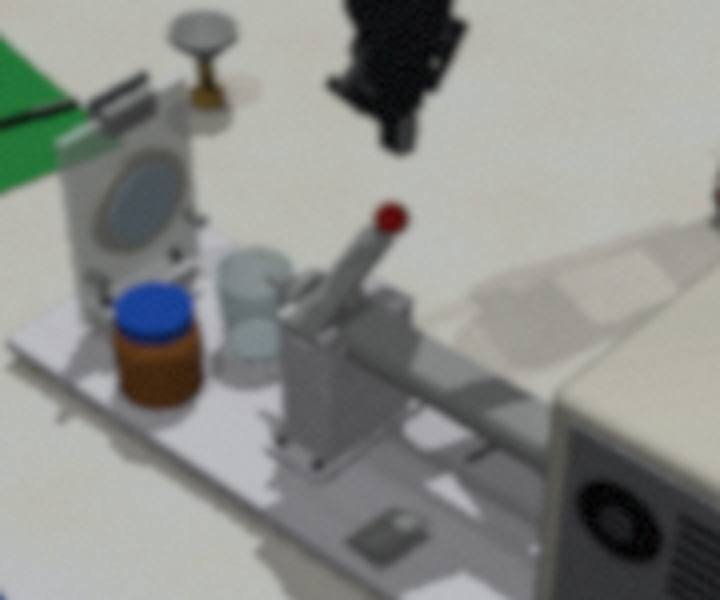

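The keeper is about halfway down, with the knob at scene pixel (277.5,177.9). I'll intersect that ray with the keeper plane.

```bash
python3 -c "
from h import *
o,d=ray('scene',277.0,177.8);a=tot(o);b=T.T@d
for y in(-.05,-.054):
  P=a+b*(y-a[1])/b[1];r=P-np.array([.042,y,.171]);print(P.round(4),'R',np.hypot(r[0],r[2]).round(4),'theta',np.arctan2(r[2],-r[0]).round(3)-.051)
"
```

```text
[-0.0473 -0.05    0.2288] R 0.1064 theta 0.5239999999999999
[-0.0519 -0.054   0.2237] R 0.1077 theta 0.461
```

```bash
python3 drive.py '[[0,0,0,0,0.0045,0.02,0],[0,0,0,0,0,0.02,0],[0,0,0,0,0,0.01,0],[0,0,0,0,0,0.01,0],[0,0,0,0,0,0,0]]' >/dev/null;python3 -c "
from h import *
info()"; python3 drive.py '[[0,0,0,0,-0.002,0.01,0],[0,0,0,0,-0.002,0.01,0],[0,0,0,0,-0.002,0.01,0],[0,0,0,0,0,0,0]]' >/dev/null;python3 -c "
from h import *
info()"
```

```text
t 22.8 q [-0.16 -0.06  1.92  0.01  1.29 -0.36] tcp_t [-0.0553 -0.0482  0.2254] grasp_t [-0.0551 -0.0485  0.2504]
R_t(cols xyz) [[-0.005, 1.0, 0.013], [1.0, 0.005, -0.01], [-0.01, 0.013, -1.0]] tilt 0.57
F_t [ 0.1 -0.7 -0.9] M [-0.05 -0.02  0.  ] w -0.00013 ff 0.0
t 23.2 q [-0.16 -0.04  1.96  0.01  1.24 -0.37] tcp_t [-0.0619 -0.0478  0.1955] grasp_t [-0.0617 -0.0482  0.2205]
R_t(cols xyz) [[-0.005, 1.0, 0.013], [1.0, 0.005, -0.01], [-0.01, 0.013, -1.0]] tilt 0.56
F_t [-0.7 -0.7 -0.1] M [-0.02  0.03  0.01] w 0.00029 ff 0.0
```

```bash
python3 drive.py '[[0,0,0,0,-0.002,0.005,0],[0,0,0,0,0,0.004,0],[0,0,0,0,0,0.003,0],[0,0,0,0,0,0,0]]' >/dev/null;python3 -c "
from h import *
info()"; python3 drive.py '[[0,0,0,0,0,0.004,0],[0,0,0,0,0,0,0],[0,0,0,0,0,0,0]]' >/dev/null;python3 -c "
from h import *
info()"
```

```text
t 23.6 q [-0.16 -0.03  1.97  0.01  1.22 -0.37] tcp_t [-0.0624 -0.0485  0.189 ] grasp_t [-0.0622 -0.0488  0.214 ]
R_t(cols xyz) [[-0.005, 1.0, 0.011], [1.0, 0.005, -0.007], [-0.007, 0.011, -1.0]] tilt 0.42
F_t [-7.5  1.7 14.8] M [ 0.27  1.34 -0.04] w 0.0 ff 7.4
t 23.9 q [-0.16 -0.03  1.97  0.01  1.22 -0.37] tcp_t [-0.0624 -0.0486  0.188 ] grasp_t [-0.0622 -0.0488  0.213 ]
R_t(cols xyz) [[-0.006, 1.0, 0.011], [1.0, 0.006, -0.008], [-0.008, 0.011, -1.0]] tilt 0.46
F_t [-13.    2.6  28.2] M [0.62 2.49 0.02] w -0.00038 ff 14.1
```

It stopped firmly at z of about 0.189 m. The knob top should be at 0.191 m when closed. I'll lift off and check.

```bash
python3 drive.py '[[0,0,0,0,0,-0.02,0],[0,0,0,0,0,-0.04,0],[0,0,0,0,0,-0.05,0],[0,0,0,0,0,-0.05,0],[0,0,0,0.05,0,0,0],[0,0,0,0.05,0,0,0],[0,0,0,0.05,0,0,0],[0,0,0,0.05,0,0,0],[0,0,0,0,0,0,0],[0,0,0,0,0,0,0]]';python3 -c "
from h import *
info();knob()
a=cv2.imread('pics/k_scene.png');b=cv2.imread('pics/k_top.png')
cv2.imwrite('pics/p6.png',np.hstack([cv2.resize(a[120:280,180:340],(400,400),interpolation=cv2.INTER_CUBIC),cv2.resize(b[140:260,220:340],(400,400),interpolation=cv2.INTER_CUBIC)]))"
```

```text
time: 24.9
tool_pos: [0.4462, 0.1898, 0.3439]
ee_rot: [-0.006, 0.63, 0.777, 0.001]
contact_force: [-0.0, -0.0, -0.3]
grip_width: -0.0004
finger_force: 0.0
t 24.9 q [ 0.25 -0.16  1.79  0.01  1.52  0.04] tcp_t [-0.0626  0.151   0.3439] grasp_t [-0.0624  0.1507  0.3689]
R_t(cols xyz) [[-0.008, 1.0, 0.011], [1.0, 0.008, -0.006], [-0.006, 0.011, -1.0]] tilt 0.36
F_t [-0.  -0.  -0.3] M [ 0.01 -0.08  0.03] w -0.00037 ff 0.0
top []
scene [(np.int32(18), [281.2, 187.7])]
```

View pics/p6.png

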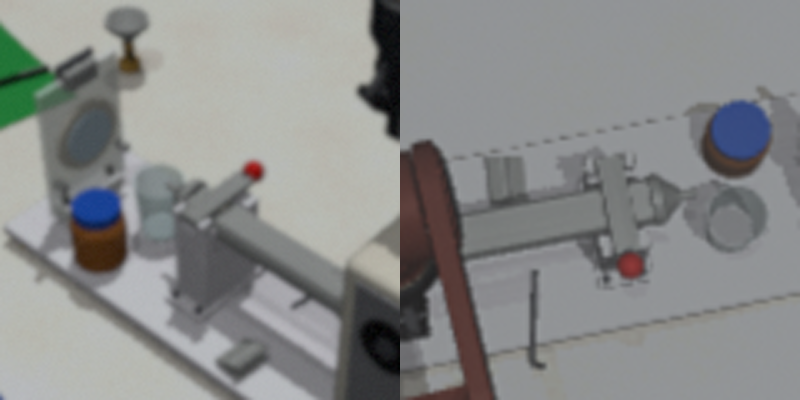

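```bash
python3 -c "
from h import *
im=cv2.imread('pics/k_top.png');h=cv2.cvtColor(im,cv2.COLOR_BGR2HSV);m=((h[...,0]<8)|(h[...,0]>172))&(h[...,1]>120);m[:205]=0;m[235:]=0;m[:,:275]=0;m[:,300:]=0
v,u=np.nonzero(m);im=cv2.imread('pics/k_scene.png');h=cv2.cvtColor(im,cv2.COLOR_BGR2HSV);m=((h[...,0]<8)|(h[...,0]>172))&(h[...,1]>120);m[:175]=0;m[200:]=0;m[:,:270]=0;m[:,295:]=0
b,a=np.nonzero(m);print(len(u),u.mean(),v.mean(),len(a),a.mean(),b.mean());P,e=tri(ray('top',u.mean(),v.mean()),ray('scene',a.mean(),b.mean()));print(tot(P).round(4),e)
o,d=ray('scene',a.mean(),b.mean());A=tot(o);B=T.T@d;print((A+B*(-.05-A[1])/B[1]).round(4))"
```

```text
34 288.61764705882354 219.02941176470588 33 281.1818181818182 187.72727272727272
[-0.0651 -0.0491  0.1793] 0.0007680957561357537
[-0.0668 -0.05    0.1776]
```

The knob is at (−0.065, −0.049, 0.179), and the closed position is (−0.065, −0.05, 0.177). The keeper is home, so I'm handing in.

```bash
python3 -c "
from rig import env
print(env.hand_in())"
```

```text
the job is handed in; nothing more can be done
None
```

I found the flat by feel and turned it to face straight up (within about 1–2°), then closed the keeper home on it (knob within about 2 mm of its closed position) and let go; the job is handed in, and the nearby things I could see looked undisturbed.

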